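# Date and seal the refilled canister

### The arm

A 6-joint arm with a two-finger parallel gripper is mounted at the origin on the work surface. World frame = base frame: x ahead of the robot, y to its left, z up, the work surface at z = 0. Lengths are in m, angles in rad, forces in N, time in s.
With the tool pointing down it reaches from about 0.3 to 0.875 m from the base axis. Payload 6.4 kg.
Tool frame: the origin (TCP) lies between the finger pads; the fingertips stand 22 mm ahead of it and the grasp point (between the pads) lies 3 mm ahead of it; z points along the fingers, y is the line along which they close (so a half turn about z gives the same grasp; the last joint's range is limited). The gripper opens to 85 mm and grips with 20 to 120 N. Pads are 22 mm wide; open, the fingers measure 114 mm over their backs; the gripper's body (76 mm by 85 mm) begins 54 mm behind the grasp point. The pads swing forward as they close: fully open they stand 13 mm farther back than shut.
Start: joints at [-1.311, 0.181, 1.607, -0, 1.354, -0.206], TCP at [0.258, -0.514, 0.253] pointing down, gripper open.
Joint ranges: [-2.99, 2.99], [-0.89, 2.07], [0.3, 2.58], [-1.14, 4.28], [0, 2.63], [-3.12, 3.12]. Speed limits (rad/s): [2.57, 2.57, 3.01, 3.14, 3.14, 3.14].

### API

Orientations are given as a unit quaternion [w, x, y, z].
In Python, from bench import ctrl, imaging, workorder gives the robot as it stands.
- The arm moves only by the shell command python3 -m pendant 'ROWS' [OPENING]. ROWS is JSON, a list of rows, each a list of 4 numbers: the shift along the tool's x, y, z in cm, then the turn about the tool's z in degrees. In form: [[dx, dy, dz, roll], ...]. A call has 1 to 12 rows; each row is the pose to reach, as a shift and turn from the pose commanded when the call began, along the tool's axes at that moment; what a row does not reach only later rows make up. A row lasts 1/12 s, in which the tool goes at most 41.7 mm and 7.16 degrees, less where a joint would pass 70% of its speed; a pose out of reach is approached as far as the arm can. A call with a gripper value outside its range is refused whole. OPENING is the opening, from 0 (shut) to 1 (fully open), set as the call begins (- or left out, the last holds). The fingers move at their own pace and stop on an object; the grip force is fixed at half the most. Time passes only in rows, so rows that repeat a pose let the fingers close. It gives the time, the measured TCP pose, the force, the opening and the grip force at its end, in the units of the state.
- ctrl.get_obs(): the state, without advancing time (a new reading comes with each control period).
- imaging.camera(name): name is "side" or "top"; returns the picture (420x560x3 uint8, red, green, blue); there is no depth.
- imaging.camera_info(name): a dict with "K" (3x3 intrinsics, pixels), "T" (4x4, takes a point from camera to world coordinates). Camera axes: x right, y up, looking along -z (the intrinsics and any distortion apply to the point x, -y, -z); pixel columns grow to the right and rows downward; lengths in m; the calibration is good to about 2 mm. A picture is of the moment at which its call begins. camera_info takes no time and is no camera call.
- workorder.hand_in(): hands the job in; it is judged then, once.
The state is a dict: "time_s": time; "q": joint angles; "dq": joint speeds; "joint_efforts": joint torques, N m; "eef_pos": TCP position; "eef_rot": TCP orientation; "wrist_force": force on the tool from outside, world axes, zero at the start; "torque": the same for the moment, N m; "opening": opening from 0.0 (shut) to 1.0 (fully open); "grasp_force": force on a finger pad.
Only numpy, scipy, OpenCV 4.12 (cv2) and the standard library are available. Lean on these libraries where they do the work, as an engineer would, in place of code of your own. Each camera call takes 0.05 s, during which the arm holds its last target. There are 200 camera calls.

### The job

The canister has just been refilled. With a fingertip, gently roll its three thumbwheels to the date code - four dots on top on the wheel between the blue bars, two on the yellow one, five on the red one, each dotted face centred between the brass index marks - and then gently press the popped-up blue lid plug down until it is fully home. Never push on the canister harder than about 20 N, and leave the other things where they are.

Things in the scene. Friction and masses are not known exactly. Their poses are not given: they have to be found in the camera images.
- canister: white stoneware canister with date console, fixed; origin: underside of the console's centre, 12 mm above the work surface (on a glass shelf). Console 84 (x) x 184 (y) x 50 mm high, three thumbwheels in a row along y, 54 mm apart; brass lines beside them at x = 0 mark the top. Behind (+x) the round canister, 98 mm across, 82 high, axis at x = 94 mm. Bears 20 N, 30 N in a short knock
- wheel_blue (a joint): angle (rad) of the wheel between the blue bars, at y = +54 mm: white, smooth, 60 mm across, 30 mm wide, axle along y, rim about 14 mm out of the console. Faces 60 degrees apart bear 1 to 6 black dots; value = 1.047 x (dots on top - 1), grows as the rim's top moves to canister +x; stops at -0.4 and 5.6. Stays put; turning takes 4.5 N along the rim, so a finger on top slips unless it presses some 7 N or more
- wheel_yellow (a joint): angle (rad) of the wheel between the yellow bars, at y = 0: white, smooth, 60 mm across, 30 mm wide, axle along y, rim about 14 mm out of the console. Faces 60 degrees apart bear 1 to 6 black dots; value = 1.047 x (dots on top - 1), grows as the rim's top moves to canister +x; stops at -0.4 and 5.6. Stays put; turning takes 4.5 N along the rim, so a finger on top slips unless it presses some 7 N or more
- wheel_red (a joint): angle (rad) of the wheel between the red bars, at y = -54 mm: white, smooth, 60 mm across, 30 mm wide, axle along y, rim about 14 mm out of the console. Faces 60 degrees apart bear 1 to 6 black dots; value = 1.047 x (dots on top - 1), grows as the rim's top moves to canister +x; stops at -0.4 and 5.6. Stays put; turning takes 4.5 N along the rim, so a finger on top slips unless it presses some 7 N or more
- blue_top (a point): where the top of the blue wheel's rim should be, 64 mm above the canister's underside; fixed to the console (does not turn). The axles are worn: the real rim top lies up to 4 mm above or below this point, differently each time, and must be felt; the axle does not give under load
- yellow_top (a point): where the top of the yellow wheel's rim should be, 64 mm above the canister's underside; fixed to the console (does not turn). The axles are worn: the real rim top lies up to 4 mm above or below this point, differently each time, and must be felt; the axle does not give under load
- red_top (a point): where the top of the red wheel's rim should be, 64 mm above the canister's underside; fixed to the console (does not turn). The axles are worn: the real rim top lies up to 4 mm above or below this point, differently each time, and must be felt; the axle does not give under load
- lid (a joint): how far (m) the blue ceramic lid plug is pressed down: 0 = popped up, 0.012 = fully home on a hard stop. Slides vertically, its seal resists with about 5 N, and it stays where it is left
- lid_top (a point): centre of the flat top of the lid plug (62 mm in diameter, brass dot in the middle); 100 mm above the canister's underside when popped up, 88 mm when home; moves with it
- jar_tall: terracotta stoneware jar with blue domed lid, 94 mm wide, 126 mm high; bystander, origin under its middle
- jar_pale: white stoneware jar with brown domed lid, 94 mm wide, 126 mm high; bystander, origin under its middle
- bowl: dark wooden bowl, 124 mm wide, 50 mm high; bystander, origin under its middle
- whisk: steel mini whisk lying along its x axis, 156 mm long, 24 mm high; bystander, origin under its middle
- scoop: wooden spoon lying along its x axis, 150 mm long; bystander, origin under its middle
- cup: blue ceramic cup, 72 mm wide, 65 mm high; bystander, origin under its middle
- spice: small amber spice jar, 48 mm wide, 90 mm high; bystander, origin under its middle

How it is judged:
By the outcome, as a careful person would: the job done as asked, in the order asked, and still so for the second after the job is handed in, with the robot touching nothing.
It also fails if it takes over 72 s, if anything falls off the work surface, if the arm or the gripper's body presses on something with over 40 N, if the wrist force passes 120 N, or if a joint passes its speed limit or range.

## Working session

There is one attempt and no reset: what is moved stays moved. The work goes in short steps, Python scripts to look and compute and a shell command to move; the robot and the scene stay as the last step left them, time stands still between calls to the robot, and variables do not carry over. Pictures are saved under pics/ and viewed, at most 10 in all, crops included, and the job is handed in when it is done.

```bash
mkdir -p pics; ls; python3 - <<'E'
from bench import ctrl, imaging
import cv2
for n in("top","side"):
    i=imaging.camera(n); cv2.imwrite(f"pics/{n}0.png",cv2.resize(i[:,:,::-1],(784,588)))
    d=imaging.camera_info(n); print(n,d)
o=ctrl.get_obs(); print(o)
E
```

```text
pics
top {'K': array([[467.30338996,   0.        , 281.23964866],
       [  0.        , 467.30338996, 204.12526993],
       [  0.        ,   0.        ,   1.        ]]), 'T': array([[ 0.02259742,  0.99573689, -0.08942822,  0.49101283],
       [-0.99973733,  0.02284892,  0.00178941,  0.00671267],
       [ 0.00382512,  0.08936429,  0.99599166,  1.30841123],
       [ 0.        ,  0.        ,  0.        ,  1.        ]])}
side {'K': array([[402.85662633,   0.        , 279.73172012],
       [  0.        , 402.85662633, 202.3433623 ],
       [  0.        ,   0.        ,   1.        ]]), 'T': array([[-0.85436607,  0.35932034, -0.37542977,  0.15959886],
       [-0.51956455, -0.57595307,  0.63113449,  0.67386021],
       [ 0.01054953,  0.73427989,  0.67876487,  0.85657015],
       [ 0.        ,  0.        ,  0.        ,  1.        ]])}
{'time_s': 0.1, 'q': array([-1.31132816e+00,  1.81507664e-01,  1.60792612e+00,  1.54702296e-06,
        1.35384225e+00, -2.06311832e-01]), 'dq': array([-0.00059306, -0.00163374, -0.00255468,  0.00028622,  0.00067112,
       -0.00040729]), 'joint_efforts': array([ 4.86569752e-04, -4.45877016e+01, -3.52241457e+01, -2.91836341e-04,
        4.07413449e-03,  1.93558705e-06]), 'eef_pos': array([ 0.25812661, -0.51326166,  0.25244248]), 'eef_rot': array([-8.41415591e-04,  9.73003169e-01,  2.30790219e-01, -2.16130470e-05]), 'wrist_force': array([ 0.04535412, -0.49571764, -0.20771346]), 'torque': array([0.02420806, 0.05153619, 0.01818656]), 'grasp_force': 0.0, 'opening': 0.9966459890194338}
```

View pics/top0.png

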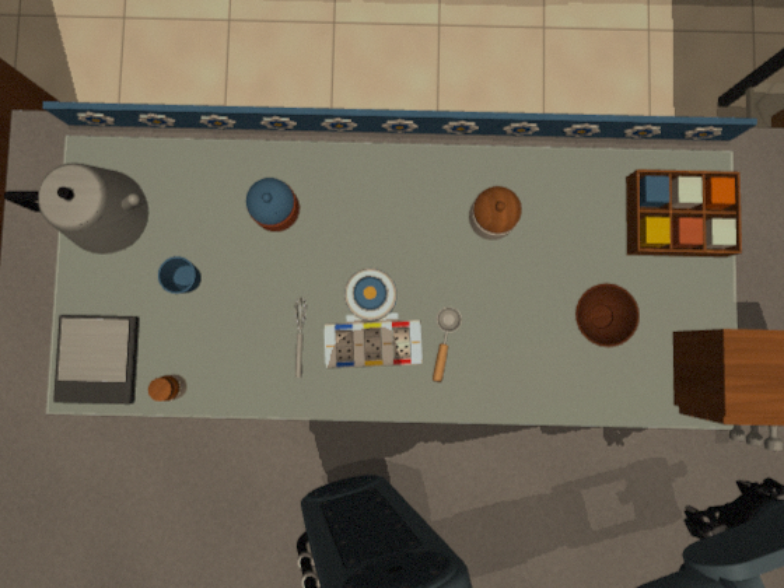

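View pics/side0.png

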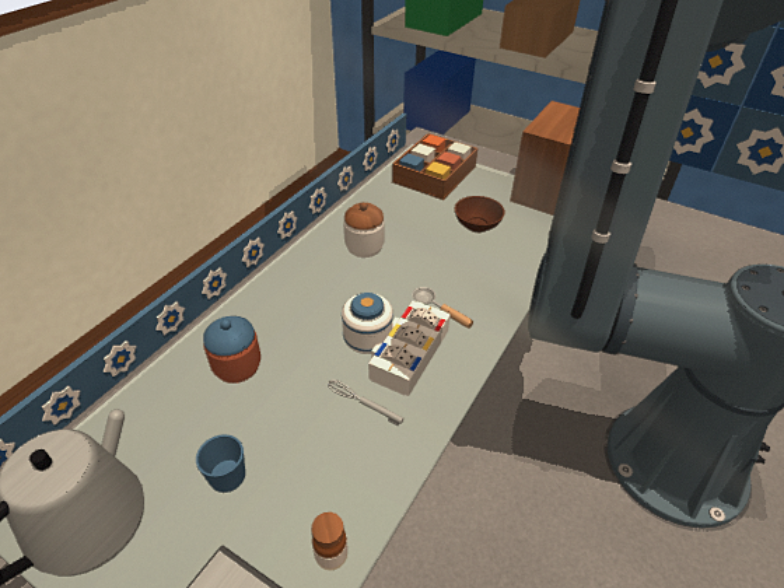

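The top picture shows the console at about (373,344), with blue on the left (+y) and red on the right, and the lid at (370,293). Next I'll take enlarged crops to read the dots and corners.

```bash
python3 - <<'E'
from bench import imaging
import cv2
a=imaging.camera("top")[185:269,222:310,::-1]; cv2.imwrite("pics/topc.png",cv2.resize(a,None,fx=7,fy=7,interpolation=cv2.INTER_CUBIC))
a=imaging.camera("side")[200:285,235:335,::-1]; cv2.imwrite("pics/sidec.png",cv2.resize(a,None,fx=7,fy=7,interpolation=cv2.INTER_CUBIC))
E
```

```text
(no output)
```

View pics/topc.png

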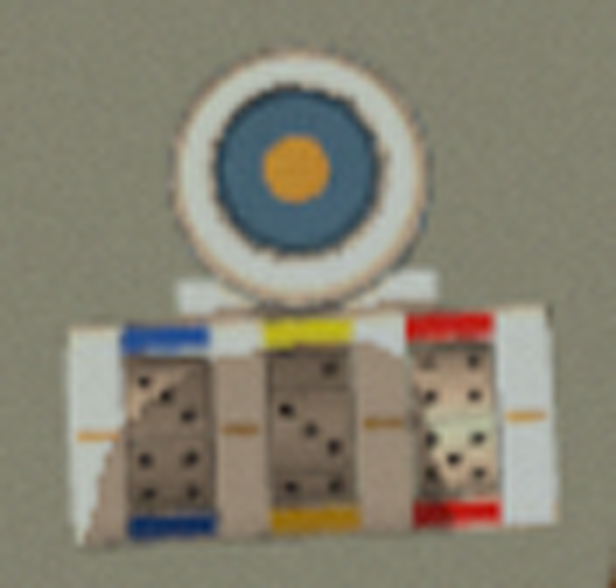

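View pics/sidec.png

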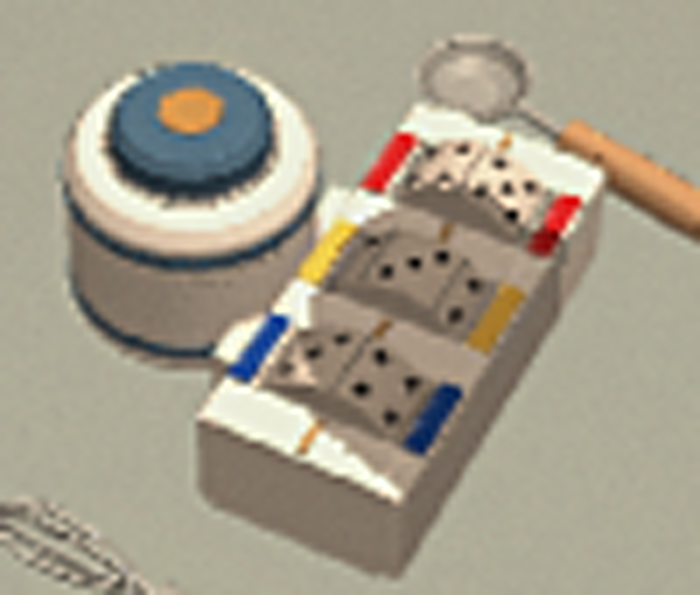

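Blue: the 3/4 boundary sits near the index line, with 3 at far +x and 4 near. Yellow: 3 is nearly on top, its middle dot at crop (311,430) and the mark at (313,424). Red: the 4/5 boundary is on top, with 5 near. Next I'll compute the pose and the wheel angles.

```bash
cat > h.py <<'E'
import numpy as np
from bench import imaging, ctrl
from scipy.spatial.transform import Rotation as R
def ray(n,u,v):
    d=imaging.camera_info(n);K,T=d["K"],d["T"]
    r=T[:3,:3]@np.array([(u-K[0,2])/K[0,0],-(v-K[1,2])/K[1,1],-1]); return T[:3,3],r
def onz(n,u,v,z):
    o,r=ray(n,u,v); return o+r*(z-o[2])/r[2]
def crop(p,off,s=7): return (p[0]+.5)/s-.5+off[0],(p[1]+.5)/s-.5+off[1]
def pose():
    o=ctrl.get_obs(); w,x,y,z=o["eef_rot"]; return o["eef_pos"],R.from_quat([x,y,z,w]).as_matrix(),o
def shift(target,tip=True):
    "tool shift in cm from measured pose to put fingertip at target"
    p,M,o=pose(); t=np.array(target,float)
    if tip: t=t+[0,0,.022]
    return np.round(M.T@(t-p)*100,2)
E
python3 - <<'E'
from h import *
O=(222,185)
P=lambda p,z:onz("top",*crop(p,O),z)
c=[P(q,.062) for q in [(70,328),(545,308),(555,522),(80,545)]]
print(np.round(c,4)); print("mean",np.mean(c,0))
a=P((97,437),.062);b=P((525,415),.062);print("marks",a,b,(a+b)/2)
y=(a-b)[:2];y/=np.linalg.norm(y);yc=((c[0]-c[1])+(c[3]-c[2]))[:2];print(np.degrees(np.arctan2(-y[0],y[1])),np.degrees(np.arctan2(-yc[0],yc[1])))
print("lid",P((297,168),.112), "sidelid",onz("side",*crop((190,110),(235,200)),.112))
print("side marks",onz("side",*crop((310,437),(235,200)),.062),onz("side",*crop((506,142),(235,200)),.062))
yaw=(np.arctan2(-y[0],y[1])+np.arctan2(-yc[0],yc[1]))/2
C=np.r_[((np.mean(c,0)+(a+b)/2)/2)[:2],.012]
M=R.from_euler("z",yaw).as_matrix();print("C",C,np.degrees(yaw))
print("lid pred",C+M@[.094,0,.1])
def ang(p):
    o,r=ray("top",*crop(p,O)); o=M.T@(o-C)-[0,0,.034]; r=M.T@r
    A=r[0]**2+r[2]**2;B=o[0]*r[0]+o[2]*r[2];D=o[0]**2+o[2]**2-.03**2
    t=(-B-np.sqrt(B*B-A*D))/A; q=o+t*r; return round(np.degrees(np.arctan2(q[0],q[2])),1),round(q[1]*1000,1)
for n,l in dict(b3=[(145,382),(167,397),(188,415)],b4=[(145,460),(192,458),(150,494),(192,492)],y3=[(287,410),(311,430),(335,447)],y4=[(292,487),(336,485)],y2=[(330,370)],r4=[(430,362),(473,360),(430,398),(475,397)],r5=[(432,438),(478,438),(453,458),(430,480),(478,473)]).items(): print(n,[ang(p) for p in l],np.mean([ang(p)[0] for p in l]))
for k,v in dict(blue=.054,yellow=0,red=-.054).items(): print(k,C+M@[0,v,.064])
t=C+M@[0,.054,.1]; print("shift blue high",shift(t),"xaxis tool",M[:,0])
E
```

```text
[[ 0.5269  0.1351  0.062 ]
 [ 0.5386 -0.0455  0.062 ]
 [ 0.4578 -0.0508  0.062 ]
 [ 0.4451  0.1286  0.062 ]]
mean [0.49208883 0.04184951 0.062     ]
marks [0.48586973 0.12349332 0.062     ] [ 0.49785482 -0.03866471  0.062     ] [0.49186227 0.04241431 0.062     ]
4.227041895849438 3.8764140708503807
lid [0.58596008 0.0485641  0.112     ] sidelid [0.5855779 0.0494597 0.112    ]
side marks [0.48657382 0.12426866 0.062     ] [ 0.49789759 -0.04360342  0.062     ]
C [0.49197555 0.04213191 0.012     ] 4.05172798334991
lid pred [0.58574061 0.04877367 0.112     ]
b3 [(np.float64(40.4), np.float64(62.0)), (np.float64(26.4), np.float64(53.7)), (np.float64(11.9), np.float64(45.9))] 26.233333333333334
b4 [(np.float64(-19.1), np.float64(62.8)), (np.float64(-19.3), np.float64(45.1)), (np.float64(-49.3), np.float64(62.1)), (np.float64(-49.3), np.float64(46.2))] -34.25
y3 [(np.float64(12.1), np.float64(8.7)), (np.float64(-3.1), np.float64(0.0)), (np.float64(-16.3), np.float64(-8.7))] -2.4333333333333336
y4 [(np.float64(-49.1), np.float64(8.4)), (np.float64(-49.3), np.float64(-8.2))] -49.2
y2 [(np.float64(43.4), np.float64(-8.0))] 43.4
r4 [(np.float64(46.8), np.float64(-45.9)), (np.float64(46.7), np.float64(-62.2)), (np.float64(15.9), np.float64(-45.2)), (np.float64(15.0), np.float64(-62.1))] 31.1
r5 [(np.float64(-13.1), np.float64(-45.2)), (np.float64(-14.7), np.float64(-62.5)), (np.float64(-29.3), np.float64(-52.8)), (np.float64(-48.8), np.float64(-43.8)), (np.float64(-43.9), np.float64(-62.0))] -29.959999999999997
blue [0.48816007 0.09599695 0.076     ]
yellow [0.49197555 0.04213191 0.076     ]
red [ 0.49579103 -0.01173313  0.076     ]
shift blue high [ 47.92 -44.11  11.93] xaxis tool [0.99750067 0.07065707 0.        ]
```

```bash
python3 -m pendant '[[4,-3.7,0,-6],[8,-7.3,0,-12],[12,-11,0,-18],[16,-14.7,0,-24],[20,-18.4,0,-30],[24,-22,0,-36],[28,-25.7,0,-42],[32,-29.4,0,-48],[36,-33,0,-54],[40,-36.8,0,-60],[44,-40.5,0,-66],[47.9,-44.1,0,-67.3]]' 0; python3 - <<'E'
from h import *
p,M,o=pose();print(p,np.degrees(np.arctan2(M[1,0],M[0,0])),M[2,2],shift([.48816,.09600,.1]))
E
```

```text
time_s: 1.2
eef_pos: [0.4353, -0.044, 0.2535]
eef_rot: [0.0, 0.68, 0.733, 0.0]
wrist_force: [0.1, -0.3, -0.2]
opening: 0.002
grasp_force: 0.0
[ 0.43531297 -0.04398905  0.25352422] 94.29300091001171 -0.9999996697852033 [13.57  6.31 13.15]
```

```bash
python3 -m pendant '[[3,1.2,0,0.2],[6,2.4,2,0.2],[9,3.6,4,0.2],[12,4.8,7,0.2],[13.6,5.4,10,0.2],[13.6,5.4,12.5,0.2],[13.6,5.4,13.1,0.2],[13.6,5.4,13.1,0.2],[13.6,5.4,13.1,0.2],[13.6,5.4,13.1,0.2]]'; python3 - <<'E'
from h import *
p,M,o=pose();print(p,np.degrees(np.arctan2(M[1,0],M[0,0])),M[2,2],shift([.4792,.0954,.08]))
E
```

```text
time_s: 2.03
eef_pos: [0.4809, 0.0927, 0.1242]
eef_rot: [0.001, 0.684, 0.73, 0.001]
wrist_force: [-0.5, -0.5, 0.7]
opening: -0.0
grasp_force: 0.0
[0.48091827 0.0926804  0.12416421] 93.72722847932513 -0.9999950367821838 [ 0.28 -0.16  2.22]
```

```bash
python3 -m pendant '[[0.3,-0.15,0.8,-0.3],[0.3,-0.15,1.5,-0.3],[0.3,-0.15,1.9,-0.3],[0.3,-0.15,1.9,-0.3],[0.3,-0.15,1.9,-0.3],[0.3,-0.15,1.9,-0.3]]'; python3 - <<'E'
from h import *
p,M,o=pose();print(p,np.degrees(np.arctan2(M[1,0],M[0,0])),M[2,2],shift([.4792,.0954,.08]),o["wrist_force"])
E
```

```text
time_s: 2.53
eef_pos: [0.4779, 0.0962, 0.1034]
eef_rot: [0.0, 0.681, 0.732, 0.0]
wrist_force: [0.2, -0.1, 0.1]
opening: -0.002
grasp_force: 0.0
[0.47794648 0.09618887 0.1033752 ] 94.08083108645688 -0.9999999962637995 [-0.09  0.12  0.14] [ 0.23970421 -0.10121755  0.11240119]
```

```bash
for i in 1; do python3 -m pendant '[[0,0.1,0.1,0],[0,0.1,0.15,0],[0,0.1,0.2,0],[0,0.1,0.2,0]]'|grep -E "pos|force"; done; python3 -m pendant '[[0,0,0.05,0],[0,0,0.1,0],[0,0,0.1,0]]'|grep -E "pos|wrist"
```

```text
eef_pos: [0.4788, 0.0963, 0.1012]
wrist_force: [0.9, 0.3, 0.4]
grasp_force: 0.0
eef_pos: [0.4787, 0.0963, 0.1002]
wrist_force: [-0.2, -0.1, 0.2]
```

```bash
cat > g.py <<'E'
import sys
from h import *
p,M,o=pose();f=o["wrist_force"];print(np.round(p*1000,1),np.round(f,1),round(o["time_s"],2));sys.exit(0 if f[2]<float(sys.argv[1]) else 1)
E
python3 -m pendant '[[0,0,0.05,0],[0,0,0.05,0]]'>/dev/null; python3 g.py 1.5 && python3 -m pendant '[[0,0,0.05,0],[0,0,0.05,0]]' >/dev/null; python3 g.py 1.5 && python3 -m pendant '[[0,0,0.05,0],[0,0,0.05,0]]' >/dev/null; python3 g.py 1.5 && python3 -m pendant '[[0,0,0.05,0],[0,0,0.05,0]]' >/dev/null; python3 g.py 1.5 && python3 -m pendant '[[0,0,0.05,0],[0,0,0.05,0]]' >/dev/null; python3 g.py 1.5 && python3 -m pendant '[[0,0,0.05,0],[0,0,0.05,0]]' >/dev/null; python3 g.py 1.5
```

```text
[478.8  96.3  99.7] [-0.1  0.2  0.1] 3.28
[478.8  96.3  99.2] [-0.3 -0.4 -0.2] 3.45
[478.8  96.3  98.7] [ 1.3 -0.2 -0.7] 3.62
[478.8  96.3  98.2] [0.7 0.  0.3] 3.78
[478.8  96.3  97.7] [-0.4 -0.2 -0.1] 3.95
[478.8  96.3  97.2] [ 0.6 -0.1 -0.7] 4.12
```

```bash

python3 -m pendant '[[0,0,0.05,0],[0,0,0.05,0]]'>/dev/null; python3 g.py 2 && python3 -m pendant '[[0,0,0.05,0],[0,0,0.05,0]]' >/dev/null; python3 g.py 2 && python3 -m pendant '[[0,0,0.05,0],[0,0,0.05,0]]' >/dev/null; python3 g.py 2 && python3 -m pendant '[[0,0,0.05,0],[0,0,0.05,0]]' >/dev/null; python3 g.py 2 && python3 -m pendant '[[0,0,0.05,0],[0,0,0.05,0]]' >/dev/null; python3 g.py 2 && python3 -m pendant '[[0,0,0.05,0],[0,0,0.05,0]]' >/dev/null; python3 g.py 2
```

```text
[478.9  96.3  97. ] [0.2 0.8 2. ] 4.28
[478.9  96.3  97. ] [0.2 0.8 2. ] 4.28
[478.9  96.3  97. ] [0.2 0.8 2. ] 4.28
[478.9  96.3  97. ] [0.2 0.8 2. ] 4.28
[478.9  96.3  97. ] [0.2 0.8 2. ] 4.28
[478.9  96.3  97. ] [0.2 0.8 2. ] 4.28
```

```bash

python3 -m pendant '[[0,0,0.05,0],[0,0,0.05,0]]'>/dev/null; python3 g.py 8 && python3 -m pendant '[[0,0,0.05,0],[0,0,0.05,0]]' >/dev/null; python3 g.py 8
```

```text
[479.   96.3  96.9] [-2.9 -0.2  6.7] 4.45
[479.1  96.4  96.8] [-4.1 -0.8  9.9] 4.62
```

```bash

python3 -m pendant '[[0,0.1,0.03,0],[0,0.25,0.03,0],[0,0.4,0.03,0],[0,0.5,0.03,0],[0,0.5,0.03,0]]'>/dev/null; python3 g.py 15 && python3 -m pendant '[[0,0.1,0,0],[0,0.25,0,0],[0,0.4,0,0],[0,0.5,0,0],[0,0.5,0,0]]' >/dev/null; python3 g.py 15
```

```text
[484.7  96.7  97. ] [-4.1  0.8 11.8] 5.03
[489.7  97.   97. ] [-3.2  0.2 13.1] 5.45
```

```bash

python3 -m pendant '[[0,0.15,0,0],[0,0.3,0,0],[0,0.45,0,0],[0,0.6,0,0],[0,0.7,0,0],[0,0.7,0,0]]'>/dev/null; python3 g.py 15; python3 -m pendant '[[0,0,-0.4,0],[0,0,-1,0],[0,0,-2.5,0],[0,-3,-4,0],[0,-7,-6,0],[0,-11,-7,0],[0,-14,-7,0],[0,-14,-7,0]]'; python3 - <<'E'
from h import *; import cv2
a=imaging.camera("top")[205:269,222:310,::-1]; b=imaging.camera("side")[215:285,255:335,::-1]
cv2.imwrite("pics/t1.png",cv2.resize(a,None,fx=7,fy=7,interpolation=cv2.INTER_CUBIC))
E
```

```text
[496.6  97.5  96.7] [-2.   0.6 11.5] 5.95
time_s: 6.62
eef_pos: [0.3505, 0.088, 0.1647]
eef_rot: [-0.001, 0.681, 0.732, -0.001]
wrist_force: [0.8, -0.2, -0.3]
opening: 0.0
grasp_force: 0.0
```

View pics/t1.png

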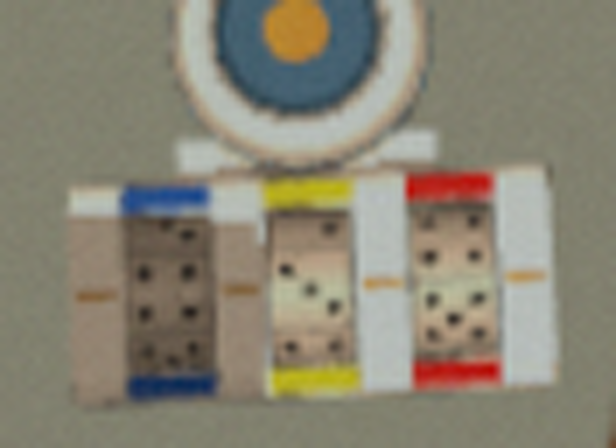

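```bash
cat >> h.py <<'E'
Cc=np.array([.49198,.04213,.012]);MC=R.from_euler("z",4.05,degrees=True).as_matrix()
def ang(p,off,ax=.034,s=7):
    o,r=ray("top",*crop(p,off,s)); o=MC.T@(o-Cc)-[0,0,ax]; r=MC.T@r
    A=r[0]**2+r[2]**2;B=o[0]*r[0]+o[2]*r[2];D=o[0]**2+o[2]**2-.03**2
    q=o+(-B-np.sqrt(B*B-A*D))/A*r; return round(float(np.degrees(np.arctan2(q[0],q[2]))),1)
E
python3 - <<'E'
from h import *
O=(222,205)
a=[ang(p,O,.033) for p in [(145,273),(189,270),(145,314),(191,312)]];print(a,np.mean(a))
m=[MC.T@(onz("top",*crop(p,O),.062)-Cc) for p in[(97,296),(241,289),(383,283),(525,276)]];print(np.round(m,4))
# yellow start: rel x=+13
for x in (.011,): print(shift(Cc+MC@[x,0,.081]))
E
```

```text
[14.9, 15.6, -14.7, -14.8] 0.25
[[ 0.      0.0816  0.05  ]
 [ 0.      0.0269  0.05  ]
 [-0.0003 -0.027   0.05  ]
 [-0.0002 -0.081   0.05  ]]
[-5.5  14.35  5.14]
```

```bash
python3 -m pendant '[[-2,3.5,0,0],[-4,7,0,0],[-5.5,10.5,1,0],[-5.5,14,2,0],[-5.5,14.05,3.5,0],[-5.5,14.05,4.5,0],[-5.5,14.05,5,0],[-5.5,14.05,5,0],[-5.5,14.05,5,0],[-5.5,14.05,5,0]]'>/dev/null; python3 g.py 2; python3 - <<'E'
from h import *
p,M,o=pose();print(shift(Cc+MC@[.008,0,.068]),np.degrees(np.arctan2(M[1,0],M[0,0])))
E
```

```text
[500.3  42.8 116.3] [-0.4  0.3  0.1] 7.55
[-0.01 -0.03  1.43] 94.10894759644574
```

```bash
python3 -m pendant '[[0,0,0.5,0],[0,0,1,0],[0,0,1.25,0],[0,0,1.25,0],[0,0,1.25,0]]'>/dev/null; python3 g.py 1.9 && python3 -m pendant '[[0,0,0.05,0],[0,0,0.1,0],[0,0,0.1,0]]'>/dev/null; for k in 1; do python3 g.py 1.9 && python3 -m pendant '[[0,0,0.05,0],[0,0,0.05,0]]' >/dev/null; python3 g.py 1.9 && python3 -m pendant '[[0,0,0.05,0],[0,0,0.05,0]]' >/dev/null; python3 g.py 1.9 && python3 -m pendant '[[0,0,0.05,0],[0,0,0.05,0]]' >/dev/null; python3 g.py 1.9 && python3 -m pendant '[[0,0,0.05,0],[0,0,0.05,0]]' >/dev/null; python3 g.py 1.9 && python3 -m pendant '[[0,0,0.05,0],[0,0,0.05,0]]' >/dev/null; python3 g.py 1.9 && python3 -m pendant '[[0,0,0.05,0],[0,0,0.05,0]]' >/dev/null; python3 g.py 1.9; done
```

```text
[500.   42.7 102.8] [-0.3  0.   0.3] 7.97
[500.3  42.7 102. ] [-0.5  1.1 -0.3] 8.22
[500.2  42.7 101.5] [-0.4 -0.6 -0. ] 8.38
[500.2  42.7 100.9] [-0.7 -0.8  0.2] 8.55
[500.2  42.7 100.4] [-0.1  0.1  0.8] 8.72
[500.2  42.7  99.9] [ 0.6 -0.7  0.1] 8.88
[500.2  42.7  99.4] [0.4 0.4 0.1] 9.05
[500.2  42.7  98.9] [ 0.6 -0.5 -0.1] 9.22
```

```bash
for k in 1; do python3 g.py 1.9 && python3 -m pendant '[[0,0,0.05,0],[0,0,0.05,0]]' >/dev/null; python3 g.py 1.9 && python3 -m pendant '[[0,0,0.05,0],[0,0,0.05,0]]' >/dev/null; python3 g.py 1.9 && python3 -m pendant '[[0,0,0.05,0],[0,0,0.05,0]]' >/dev/null; python3 g.py 1.9 && python3 -m pendant '[[0,0,0.05,0],[0,0,0.05,0]]' >/dev/null; python3 g.py 1.9 && python3 -m pendant '[[0,0,0.05,0],[0,0,0.05,0]]' >/dev/null; python3 g.py 1.9 && python3 -m pendant '[[0,0,0.05,0],[0,0,0.05,0]]' >/dev/null;  python3 g.py 1.9 && python3 -m pendant '[[0,0,0.05,0],[0,0,0.05,0]]' >/dev/null;  python3 g.py 1.9 && python3 -m pendant '[[0,0,0.05,0],[0,0,0.05,0]]' >/dev/null; python3 g.py 1.9; done
```

```text
[500.2  42.7  98.9] [ 0.6 -0.5 -0.1] 9.22
[500.2  42.7  98.4] [-0.3  0.9 -0. ] 9.38
[500.2  42.7  97.9] [ 0.4 -0.5  0.3] 9.55
[500.3  42.7  97.5] [0.4 0.2 0.6] 9.72
[500.3  42.7  97.3] [-1.4 -0.   3.5] 9.88
[500.3  42.7  97.3] [-1.4 -0.   3.5] 9.88
[500.3  42.7  97.3] [-1.4 -0.   3.5] 9.88
[500.3  42.7  97.3] [-1.4 -0.   3.5] 9.88
[500.3  42.7  97.3] [-1.4 -0.   3.5] 9.88
```

```bash
python3 -m pendant '[[0,0,0.03,0],[0,0,0.06,0],[0,0,0.07,0]]' >/dev/null;python3 g.py 15 &&  python3 -m pendant '[[0,-0.1,0,0],[0,-0.25,0,0],[0,-0.4,0,0],[0,-0.5,0,0],[0,-0.5,0,0]]'>/dev/null; python3 g.py 15 && python3 -m pendant '[[0,-0.15,0,0],[0,-0.3,0,0],[0,-0.45,0,0],[0,-0.5,0,0],[0,-0.5,0,0]]' >/dev/null; python3 g.py 15
```

```text
[500.5  42.7  97.1] [-2.7  0.7  9.4] 10.13
[496.9  42.2  97.5] [3.5 0.5 6.2] 10.55
[492.   41.8  97.5] [3.4 0.3 6.6] 10.97
```

```bash
python3 -m pendant '[[0,0,0.03,0],[0,0,0.06,0],[0,0,0.06,0]]' >/dev/null;python3 g.py 15 &&  python3 -m pendant '[[0,-0.1,0,0],[0,-0.25,0,0],[0,-0.4,0,0],[0,-0.5,0,0],[0,-0.5,0,0]]'>/dev/null; python3 g.py 15 && python3 -m pendant '[[0,-0.1,0,0],[0,-0.2,0,0],[0,-0.3,0,0],[0,-0.3,0,0]]' >/dev/null; python3 g.py 15; python3 -m pendant '[[0,0,-0.4,0],[0,0,-1,0],[0,0,-2.5,0],[0,-3,-4,0],[0,-7,-6,0],[0,-11,-7,0],[0,-13,-7,0],[0,-13,-7,0]]'>/dev/null; python3 - <<'E'
from h import *; import cv2
a=imaging.camera("top")[205:269,222:310,::-1]
cv2.imwrite("pics/t2.png",cv2.resize(a,None,fx=7,fy=7,interpolation=cv2.INTER_CUBIC))
E
```

```text
[492.1  41.8  97.4] [ 1.8  0.4 11.1] 11.22
[487.5  41.4  97.4] [3.1 0.7 9.8] 11.63
[484.5  41.2  97.3] [3.2 1.  9. ] 11.97
```

View pics/t2.png

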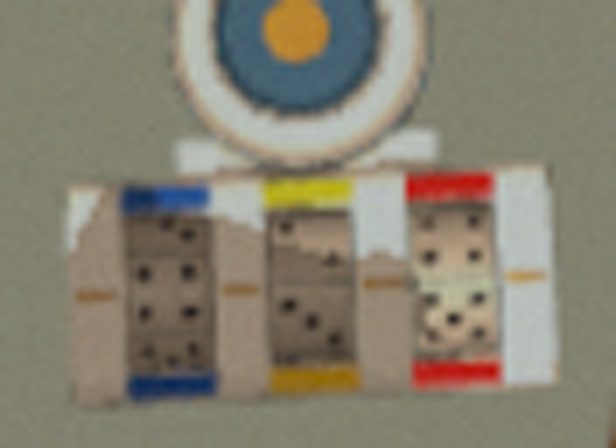

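```bash
python3 - <<'E'
from h import *
O=(222,205)
for l in ([(289,306),(312,322),(335,340)],[(287,228),(331,259)]):
  a=[ang(p,O,.0335) for p in l];print(a,np.mean(a))
print(shift(Cc+MC@[.008,0,.081]))
E
```

```text
[-13.9, -27.0, -44.0] -28.3
[47.7, 18.7] 33.2
[-0.03 15.    5.03]
```

```bash
python3 -m pendant '[[0,3.5,0,0],[0,7,0,0],[0,11,0,0],[0,14,0,0],[0,15.1,1.5,0],[0,15.1,3.2,0],[0,15.1,4.4,0],[0,15.1,4.9,0],[0,15.1,4.9,0],[0,15.1,4.9,0],[0,15.1,4.9,0]]'>/dev/null; python3 g.py 2; python3 - <<'E'
from h import *
p,M,o=pose();print(shift(Cc+MC@[.009,0,.064]),np.degrees(np.arctan2(M[1,0],M[0,0])))
E
```

```text
[503.8  42.9 117.4] [ 0.5 -0.3  1. ] 13.6
[ 0.01 -0.29  1.94] 94.08577464552783
```

```bash
python3 -m pendant '[[0,-0.2,0.6,0],[0,-0.25,1.3,0],[0,-0.25,1.7,0],[0,-0.25,1.8,0],[0,-0.25,1.8,0],[0,-0.25,1.8,0]]'>/dev/null; for k in 1; do python3 g.py 1.9 && python3 -m pendant '[[0,0,0.05,0],[0,0,0.05,0]]' >/dev/null; python3 g.py 1.9 && python3 -m pendant '[[0,0,0.05,0],[0,0,0.05,0]]' >/dev/null; python3 g.py 1.9 && python3 -m pendant '[[0,0,0.05,0],[0,0,0.05,0]]' >/dev/null; python3 g.py 1.9 && python3 -m pendant '[[0,0,0.05,0],[0,0,0.05,0]]' >/dev/null; python3 g.py 1.9;done
```

```text
[500.7  42.7  98.7] [ 0.3  0.1 -0.7] 14.1
[500.9  42.7  98.4] [-0.4 -0.2 -0.2] 14.27
[500.8  42.7  97.8] [ 0.2  0.3 -0.4] 14.43
[500.8  42.7  97.3] [ 0.5 -0.2  1. ] 14.6
[501.   42.7  97.2] [-1.2  0.5  4.6] 14.77
```

```bash
python3 -m pendant '[[0,0,0.04,0],[0,0,0.07,0],[0,0,0.07,0]]' >/dev/null;python3 g.py 15 &&  python3 -m pendant '[[0,-0.1,0.05,0],[0,-0.2,0.07,0],[0,-0.3,0.07,0],[0,-0.3,0.07,0]]'>/dev/null; python3 g.py 15 && python3 -m pendant '[[0,-0.15,0,0],[0,-0.3,0,0],[0,-0.45,0,0],[0,-0.6,0,0],[0,-0.6,0,0]]' >/dev/null; python3 g.py 15
```

```text
[501.2  42.7  97. ] [-2.  -0.1  9.2] 15.02
[500.4  42.6  97.2] [3.9 1.7 6.5] 15.35
[494.6  42.2  97.4] [2.7 2.4 6.6] 15.77
```

```bash
python3 -m pendant '[[0,0,0.04,0],[0,0,0.06,0],[0,0,0.06,0]]' >/dev/null;python3 g.py 15 &&  python3 -m pendant '[[0,-0.1,0.02,0],[0,-0.2,0.04,0],[0,-0.3,0.04,0],[0,-0.3,0.04,0]]'>/dev/null; python3 g.py 15 && python3 -m pendant '[[0,-0.15,0,0],[0,-0.3,0,0],[0,-0.4,0,0],[0,-0.4,0,0]]' >/dev/null; python3 g.py 15;  python3 -m pendant '[[0,0,-0.4,0],[0,0,-1,0],[0,0,-2.5,0],[0,-3,-4,0],[0,-7,-6,0],[0,-11,-7,0],[0,-13,-7,0],[0,-13,-7,0]]'>/dev/null; python3 - <<'E'
from h import *; import cv2
a=imaging.camera("top")[205:269,222:310,::-1]
cv2.imwrite("pics/t3.png",cv2.resize(a,None,fx=7,fy=7,interpolation=cv2.INTER_CUBIC))
E
```

```text
[494.8  42.2  97.3] [ 0.8  2.6 13.9] 16.02
[492.7  42.   97.4] [ 3.2  3.6 13.1] 16.35
[488.7  41.7  97.3] [ 3.2  2.7 13.3] 16.68
```

View pics/t3.png

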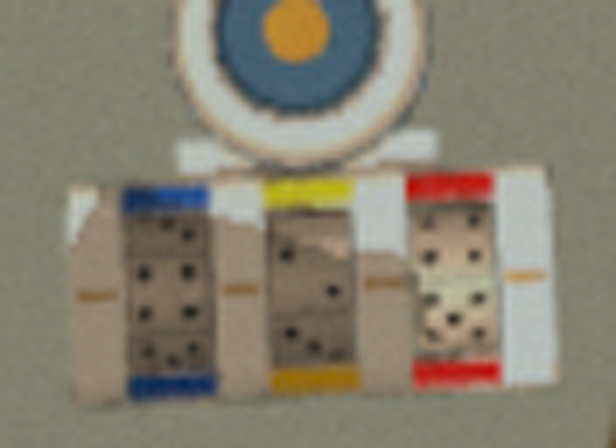

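```bash
cat >> h.py <<'E'
def dots(img,y0,y1):
    "dots on a wheel between canister y0..y1: list of (angle deg, y mm)"
    import cv2
    c=cv2.resize(cv2.cvtColor(img[205:269,222:310],cv2.COLOR_RGB2GRAY),None,fx=7,fy=7,interpolation=cv2.INTER_CUBIC)
    b=cv2.morphologyEx(c,cv2.MORPH_BLACKHAT,cv2.getStructuringElement(cv2.MORPH_ELLIPSE,(33,33)))
    n,_,st,ce=cv2.connectedComponentsWithStats((b>38).astype(np.uint8)); out=[]
    for i in range(1,n):
        if 40<st[i,4]<700:
            q=MC.T@(onz("top",*crop(ce[i],(222,205)),.072)-Cc)
            if y0<q[1]<y1 and abs(q[0])<.022: out.append((ang(ce[i],(222,205),.0335),round(q[1]*1000),int(st[i,4])))
    return sorted(out)
E
python3 - <<'E'
from h import *
O=(222,205)
for l in ([(288,254),(333,291)],[(290,332),(313,345)]):
  a=[ang(p,O,.0335) for p in l];print(a,np.mean(a))
im=imaging.camera("top")
for y in(.054,0,-.054): print(dots(im,y-.013,y+.013))
print(shift(Cc+MC@[.006,0,.081]))
E
```

```text
[24.2, -4.6] 9.8
[-34.5, -48.1] -41.3
[(-14.7, 46, 79), (-13.8, 63, 89), (14.5, 63, 124), (14.6, 46, 111)]
[(-35.0, 9, 65), (-4.2, -8, 84), (24.4, 9, 86)]
[(-44.5, -62, 114), (-43.0, -44, 110), (-29.9, -53, 197), (-15.1, -62, 205), (-14.7, -44, 187), (16.4, -62, 128), (17.2, -45, 183), (45.9, -62, 85)]
[ 0.02 14.35  4.97]
```

```bash
python3 -m pendant '[[0,3.5,0,0],[0,7,0,0],[0,11,0,0],[0,13,0,0],[0,14.05,1.5,0],[0,14.05,3.2,0],[0,14.05,4.4,0],[0,14.05,4.9,0],[0,14.05,4.9,0],[0,14.05,4.9,0],[0,14.05,4.9,0],[0,14.05,4.9,0]]'>/dev/null; python3 g.py 2; python3 - <<'E'
from h import *
p,M,o=pose();print(shift(Cc+MC@[.003,0,.0645]))
E
```

```text
[496.   42.2 116.2] [ 0.3  0.5 -0.5] 18.45
[ 0.02 -0.11  1.77]
```

```bash
python3 -m pendant '[[0,-0.1,0.6,0],[0,-0.1,1.3,0],[0,-0.1,1.6,0],[0,-0.1,1.75,0],[0,-0.1,1.75,0],[0,-0.1,1.75,0]]'>/dev/null; for k in 1; do python3 g.py 1.9 && python3 -m pendant '[[0,0,0.05,0],[0,0,0.05,0]]' >/dev/null; python3 g.py 1.9 && python3 -m pendant '[[0,0,0.05,0],[0,0,0.05,0]]' >/dev/null; python3 g.py 1.9 && python3 -m pendant '[[0,0,0.05,0],[0,0,0.05,0]]' >/dev/null; python3 g.py 1.9 && python3 -m pendant '[[0,0,0.05,0],[0,0,0.05,0]]' >/dev/null; python3 g.py 1.9;done; python3 -m pendant '[[0,0,0.04,0],[0,0,0.08,0],[0,0,0.08,0]]' >/dev/null;python3 g.py 15
```

```text
[494.1  42.3  97.6] [ 0.9  0.9 -0. ] 18.95
[494.3  42.3  97.5] [-1.6  0.4  3.5] 19.12
[494.3  42.3  97.5] [-1.6  0.4  3.5] 19.12
[494.3  42.3  97.5] [-1.6  0.4  3.5] 19.12
[494.3  42.3  97.5] [-1.6  0.4  3.5] 19.12
[494.4  42.3  97.4] [-3.8 -0.1 11.4] 19.37
```

```bash
python3 -m pendant '[[0,-0.1,0.03,0],[0,-0.2,0.05,0],[0,-0.3,0.05,0],[0,-0.3,0.05,0]]'>/dev/null; python3 g.py 15 && python3 -m pendant '[[0,-0.1,0.03,0],[0,-0.2,0.03,0],[0,-0.3,0.03,0],[0,-0.3,0.03,0]]' >/dev/null; python3 g.py 15
```

```text
[493.5  42.   97.5] [2.8 1.6 5. ] 19.7
[491.1  41.7  97.5] [4.9 2.3 6.4] 20.03
```

```bash
python3 -m pendant '[[0,0,0.03,0],[0,0,0.06,0],[0,0,0.06,0]]'>/dev/null; python3 g.py 15 && python3 -m pendant '[[0,-0.1,0,0],[0,-0.2,0,0],[0,-0.25,0,0],[0,-0.25,0,0]]' >/dev/null; python3 g.py 15; python3 -m pendant '[[0,0,-0.4,0],[0,0,-1,0],[0,0,-2.5,0],[0,-3,-4,0],[0,-7,-6,0],[0,-11,-7,0],[0,-13,-7,0],[0,-13,-7,0]]'>/dev/null; python3 - <<'E'
from h import *
im=imaging.camera("top")
for y in(.054,0,-.054): print(dots(im,y-.013,y+.013))
print(shift(Cc+MC@[.006,0,.081]))
print(shift(Cc+MC@[-.009,-.054,.081]))
E
```

```text
[491.2  41.8  97.4] [ 1.8  2.  11. ] 20.28
[489.2  41.6  97.4] [4.6 2.4 8.9] 20.62
[(-14.7, 46, 79), (-14.1, 63, 96), (14.3, 63, 113), (14.6, 46, 117)]
[(-11.1, -8, 103), (17.9, 9, 100)]
[(-44.5, -62, 113), (-43.3, -44, 104), (-30.1, -53, 198), (-15.2, -62, 227), (-14.3, -45, 193), (16.4, -62, 138), (17.1, -45, 185), (46.4, -62, 84)]
[-0.02 14.4   5.01]
[-5.42 12.9   5.02]
```

```bash
python3 -m pendant '[[0,3.5,0,0],[0,7,0,0],[0,11,0,0],[0,13,0,0],[0,13.8,1.5,0],[0,13.8,3.2,0],[0,13.8,4.4,0],[0,13.8,4.9,0],[0,13.8,4.9,0],[0,13.8,4.9,0],[0,13.8,4.9,0],[0,13.8,4.9,0]]'>/dev/null; python3 g.py 2;  python3 -m pendant '[[0,0,0.6,0],[0,0,1.3,0],[0,0,1.6,0],[0,0,1.75,0],[0,0,1.75,0],[0,0,1.75,0]]'>/dev/null; for k in 1; do python3 g.py 1.9 && python3 -m pendant '[[0,0,0.05,0],[0,0,0.05,0]]' >/dev/null; python3 g.py 1.9 && python3 -m pendant '[[0,0,0.05,0],[0,0,0.05,0]]' >/dev/null; python3 g.py 1.9 && python3 -m pendant '[[0,0,0.05,0],[0,0,0.05,0]]' >/dev/null; python3 g.py 1.9 && python3 -m pendant '[[0,0,0.05,0],[0,0,0.05,0]]' >/dev/null; python3 g.py 1.9;done; python3 -m pendant '[[0,0,0.04,0],[0,0,0.08,0],[0,0,0.08,0]]' >/dev/null;python3 g.py 15
```

```text
[494.5  42.2 117.1] [ 1.1 -0.3 -0.6] 22.33
[493.6  42.3  98.4] [-0.3 -0.  -0.5] 22.83
[493.8  42.2  98.2] [-0.1  0.8  0.3] 23.0
[493.8  42.2  97.6] [-0.6 -0.3  0.1] 23.17
[493.9  42.2  97.5] [-0.4 -0.2  3.1] 23.33
[493.9  42.2  97.5] [-0.4 -0.2  3.1] 23.33
[494.1  42.2  97.4] [-4.   1.2 10.7] 23.58
```

```bash
python3 -m pendant '[[0,-0.07,0.05,0],[0,-0.14,0.08,0],[0,-0.2,0.1,0],[0,-0.2,0.1,0]]'>/dev/null; python3 g.py 15 && python3 -m pendant '[[0,-0.05,0,0],[0,-0.1,0,0],[0,-0.15,0,0],[0,-0.15,0,0]]' >/dev/null; python3 g.py 15
```

```text
[493.8  42.1  97.4] [-0.8  2.6 13.1] 23.92
[493.3  42.1  97.5] [4.1 1.8 7. ] 24.25
```

```bash
python3 -m pendant '[[0,-0.05,0.04,0],[0,-0.1,0.05,0],[0,-0.15,0.05,0],[0,-0.15,0.05,0]]'>/dev/null; python3 g.py 15; python3 -m pendant '[[0,0,-0.4,0],[0,0,-1,0],[0,0,-2.5,0],[0,-3,-4,0],[0,-7,-6,0],[0,-11,-7,0],[0,-13,-7,0],[0,-13,-7,0]]'>/dev/null; python3 - <<'E'
from h import *
im=imaging.camera("top")
for y in(.054,0,-.054): print(dots(im,y-.013,y+.013))
print(shift(Cc+MC@[-.009,-.054,.081]))
E
```

```text
[492.4  42.   97.4] [ 4.2  3.4 10.2] 24.58
[(-14.7, 46, 87), (-14.0, 63, 99), (14.4, 63, 119), (14.6, 46, 114)]
[(-43.5, 9, 46), (-13.3, -8, 127), (16.1, 9, 126)]
[(-44.0, -62, 97), (-42.9, -44, 98), (-29.9, -53, 197), (-15.2, -62, 218), (-14.5, -45, 181), (16.4, -62, 136), (17.0, -45, 177), (46.1, -62, 79)]
[-5.42 12.6   4.98]
```

```bash
python3 -m pendant '[[-2,3,0,0],[-4,6,0,0],[-5.4,9,0,0],[-5.4,12,0,0],[-5.4,12.6,1.5,0],[-5.4,12.6,3.2,0],[-5.4,12.6,4.2,0],[-5.4,12.6,4.6,0],[-5.4,12.6,4.6,0],[-5.4,12.6,4.6,0],[-5.4,12.6,4.6,0],[-5.4,12.6,4.6,0]]'>/dev/null; python3 g.py 2; python3 - <<'E'
from h import *
p,M,o=pose();print(shift(Cc+MC@[-.009,-.054,.070]))
E
```

```text
[489.2 -12.4 119.8] [-0.   0.5 -0.6] 26.3
[ 0.02 -0.24  1.58]
```

```bash
python3 -m pendant '[[0,-0.1,0.6,0],[0,-0.2,1.2,0],[0,-0.2,1.5,0],[0,-0.2,1.5,0],[0,-0.2,1.5,0],[0,-0.2,1.5,0]]'>/dev/null; for k in 1; do python3 g.py 1.9 && python3 -m pendant '[[0,0,0.05,0],[0,0,0.05,0]]' >/dev/null; python3 g.py 1.9 && python3 -m pendant '[[0,0,0.05,0],[0,0,0.05,0]]' >/dev/null; python3 g.py 1.9 && python3 -m pendant '[[0,0,0.05,0],[0,0,0.05,0]]' >/dev/null; python3 g.py 1.9 && python3 -m pendant '[[0,0,0.05,0],[0,0,0.05,0]]' >/dev/null; python3 g.py 1.9 && python3 -m pendant '[[0,0,0.05,0],[0,0,0.05,0]]' >/dev/null; python3 g.py 1.9 && python3 -m pendant '[[0,0,0.05,0],[0,0,0.05,0]]' >/dev/null; python3 g.py 1.9 && python3 -m pendant '[[0,0,0.05,0],[0,0,0.05,0]]' >/dev/null; python3 g.py 1.9 && python3 -m pendant '[[0,0,0.05,0],[0,0,0.05,0]]' >/dev/null; python3 g.py 1.9;done
```

```text
[486.6 -12.4 103.8] [-0.1 -0.4  0.1] 26.8
[486.8 -12.5 103.4] [ 0.1 -0.4  0. ] 26.97
[486.6 -12.4 102.8] [-0.4  0.6  0.9] 27.13
[486.6 -12.4 102.2] [ 0.  -0.1 -0.3] 27.3
[486.5 -12.4 101.7] [ 0.3 -0.7  0.2] 27.47
[486.5 -12.4 101.2] [-1.  -0.9  0.5] 27.63
[486.6 -12.4 100.7] [ 0.2 -0.3  0.3] 27.8
[486.6 -12.4 100.2] [ 0.  -0.1  0.4] 27.97
[486.6 -12.4  99.7] [ 0.  -0.3  0.1] 28.13
```

```bash
for k in 1; do python3 g.py 1.9 && python3 -m pendant '[[0,0,0.05,0],[0,0,0.05,0]]' >/dev/null; python3 g.py 1.9 && python3 -m pendant '[[0,0,0.05,0],[0,0,0.05,0]]' >/dev/null; python3 g.py 1.9 && python3 -m pendant '[[0,0,0.05,0],[0,0,0.05,0]]' >/dev/null; python3 g.py 1.9 && python3 -m pendant '[[0,0,0.05,0],[0,0,0.05,0]]' >/dev/null; python3 g.py 1.9 && python3 -m pendant '[[0,0,0.05,0],[0,0,0.05,0]]' >/dev/null; python3 g.py 1.9 && python3 -m pendant '[[0,0,0.05,0],[0,0,0.05,0]]' >/dev/null; python3 g.py 1.9 && python3 -m pendant '[[0,0,0.05,0],[0,0,0.05,0]]' >/dev/null; python3 g.py 1.9 && python3 -m pendant '[[0,0,0.05,0],[0,0,0.05,0]]' >/dev/null; python3 g.py 1.9;  python3 g.py 1.9 && python3 -m pendant '[[0,0,0.05,0],[0,0,0.05,0]]' >/dev/null; python3 g.py 1.9 && python3 -m pendant '[[0,0,0.05,0],[0,0,0.05,0]]' >/dev/null; python3 g.py 1.9;done
```

```text
[486.6 -12.4  99.7] [ 0.  -0.3  0.1] 28.13
[486.5 -12.4  99.2] [-0.8 -0.2 -0.1] 28.3
[486.5 -12.4  98.7] [-0.2 -0.7  0.3] 28.47
[486.7 -12.4  98.5] [-0.7  1.   2.4] 28.63
[486.7 -12.4  98.5] [-0.7  1.   2.4] 28.63
[486.7 -12.4  98.5] [-0.7  1.   2.4] 28.63
[486.7 -12.4  98.5] [-0.7  1.   2.4] 28.63
[486.7 -12.4  98.5] [-0.7  1.   2.4] 28.63
[486.7 -12.4  98.5] [-0.7  1.   2.4] 28.63
[486.7 -12.4  98.5] [-0.7  1.   2.4] 28.63
[486.7 -12.4  98.5] [-0.7  1.   2.4] 28.63
[486.7 -12.4  98.5] [-0.7  1.   2.4] 28.63
```

```bash
python3 -m pendant '[[0,0,0.05,0],[0,0,0.09,0],[0,0,0.09,0]]' >/dev/null;python3 g.py 15 && python3 -m pendant '[[0,0.1,0.03,0],[0,0.25,0.03,0],[0,0.4,0.03,0],[0,0.5,0.03,0],[0,0.5,0.03,0]]'>/dev/null; python3 g.py 15 && python3 -m pendant '[[0,0.15,0,0],[0,0.3,0,0],[0,0.45,0,0],[0,0.5,0,0],[0,0.5,0,0]]' >/dev/null; python3 g.py 15
```

```text
[486.9 -12.5  98.3] [-3.4  0.  10. ] 28.88
[492.2 -12.1  98.4] [-3.3  0.9 13.1] 29.3
[497.2 -11.7  98.4] [-4.4  1.2 13.6] 29.72
```

```bash
python3 -m pendant '[[0,0.15,0,0],[0,0.3,0,0],[0,0.45,0,0],[0,0.47,0,0],[0,0.47,0,0]]' >/dev/null; python3 g.py 15; python3 -m pendant '[[0,0,-0.4,0],[0,0,-1,0],[0,0,-2.5,0],[0,-3,-4,0],[0,-7,-6,0],[0,-11,-7,0],[0,-13,-7,0],[0,-13,-7,0]]'>/dev/null; python3 - <<'E'
from h import *; import cv2
im=imaging.camera("top")
for y in(.054,0,-.054): print(dots(im,y-.013,y+.013))
cv2.imwrite("pics/t4.png",cv2.resize(im[185:269,222:310,::-1],None,fx=7,fy=7,interpolation=cv2.INTER_CUBIC))
print(shift([.5858,.0487,.13]))
E
```

```text
[501.9 -11.4  98.3] [-3.6  1.  11.6] 30.13
[(-14.7, 46, 88), (-14.1, 63, 156), (14.0, 46, 138), (14.6, 63, 168), (47.4, 46, 118)]
[(-44.1, 9, 59), (-13.4, -8, 123), (16.0, 9, 131)]
[(-14.7, -62, 110), (-13.8, -45, 124), (-1.0, -53, 132), (13.0, -62, 113), (13.4, -45, 101), (45.3, -62, 47)]
[ 5.4  21.98  1.57]
```

View pics/t4.png

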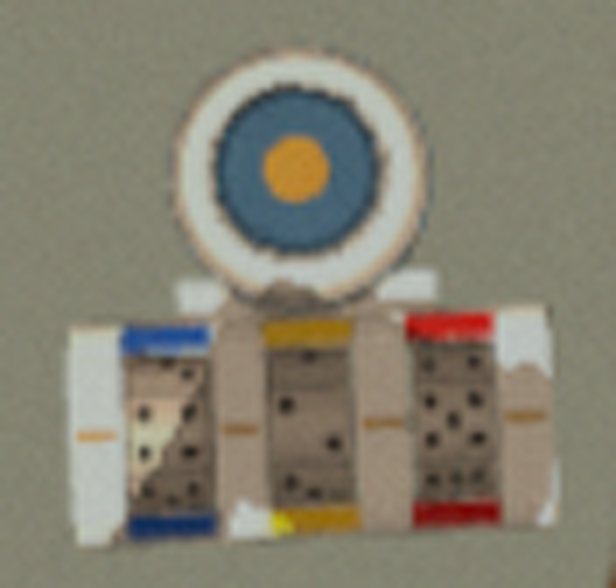

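The wheels show 4, 2 and 5, all centred on the index marks to within about 1.5°. Next is the lid, at crop (297,168).

```bash
python3 -m pendant '[[1,3.5,0,0],[2,7,0,0],[3,10.5,0,0],[4,14,0,0],[5,17.5,0,0],[5.4,20.5,0,0],[5.4,22,0,0],[5.4,22,1,0],[5.4,22,1.5,0],[5.4,22,1.5,0],[5.4,22,1.5,0]]'>/dev/null; python3 g.py 2; python3 -m pendant '[[0,0,0.4,0],[0,0,0.8,0],[0,0,1.2,0],[0,0,1.2,0],[0,0,1.2,0]]'>/dev/null;python3 g.py 2; python3 - <<'E'
from h import *
print(shift([.5858,.0487,.112]))
E
```

```text
[585.5  48.9 150.8] [-0.1 -0.3 -0.4] 31.77
[586.8  48.9 139.9] [ 0.8 -0.1 -0. ] 32.18
[-0.01 -0.11  0.59]
```

```bash
python3 -m pendant '[[0,-0.1,0.1,0],[0,-0.1,0.2,0],[0,-0.1,0.3,0],[0,-0.1,0.4,0],[0,-0.1,0.5,0],[0,-0.1,0.6,0],[0,-0.1,0.7,0],[0,-0.1,0.8,0]]'>/dev/null;python3 g.py 12 && python3 -m pendant '[[0,0,0.06,0],[0,0,0.12,0],[0,0,0.18,0],[0,0,0.24,0],[0,0,0.3,0],[0,0,0.36,0],[0,0,0.4,0]]'>/dev/null; python3 g.py 12 && python3 -m pendant '[[0,0,0.06,0],[0,0,0.12,0],[0,0,0.18,0],[0,0,0.24,0],[0,0,0.3,0]]'>/dev/null; python3 g.py 12
```

```text
[586.2  48.9 132.4] [-2.4 -0.   5.5] 32.85
[586.2  48.9 128.1] [-1.5  0.3  5. ] 33.43
[586.2  48.9 125. ] [-2.6 -0.1  6.1] 33.85
```

Gliding at about 5 N with roughly 3 mm left, so I'll go on in small guarded steps.

```bash
python3 -m pendant '[[0,0,0.05,0],[0,0,0.1,0],[0,0,0.15,0],[0,0,0.15,0]]'>/dev/null;python3 g.py 8 && python3 -m pendant '[[0,0,0.05,0],[0,0,0.05,0]]'>/dev/null; python3 g.py 8 && python3 -m pendant '[[0,0,0.05,0],[0,0,0.05,0]]'>/dev/null; python3 g.py 8 && python3 -m pendant '[[0,0,0.05,0],[0,0,0.05,0]]'>/dev/null; python3 g.py 8 && python3 -m pendant '[[0,0,0.05,0],[0,0,0.05,0]]'>/dev/null; python3 g.py 8 && python3 -m pendant '[[0,0,0.05,0],[0,0,0.05,0]]'>/dev/null; python3 g.py 8 && python3 -m pendant '[[0,0,0.05,0],[0,0,0.05,0]]'>/dev/null; python3 g.py 8
```

```text
[586.2  48.9 123.5] [-0.8  0.5  3.3] 34.18
[586.2  48.9 123. ] [-1.4  1.2  2.9] 34.35
[586.2  48.9 122.6] [-1.3 -0.8  3.7] 34.52
[586.2  48.9 122.1] [-0.8  0.   4.4] 34.68
[586.3  48.9 122. ] [-3.1  0.9  7.2] 34.85
[586.3  48.9 122. ] [-4.5 -0.2 10.6] 35.02
[586.3  48.9 122. ] [-4.5 -0.2 10.6] 35.02
```

```bash
python3 -m pendant '[[0,0,0.03,0],[0,0,0.04,0],[0,0,0.04,0]]'>/dev/null;python3 g.py 15; python3 -m pendant '[[0,0,-0.3,0],[0,0,-1,0],[0,0,-3,0],[0,0,-6,0],[0,-4,-8,0],[0,-8,-8,0],[0,-12,-8,0],[0,-16,-8,0],[0,-20,-8,0],[0,-24,-8,0],[0,-24,-8,0],[0,-24,-8,0]]'; python3 - <<'E'
from h import *; import cv2
a=imaging.camera("top");b=imaging.camera("side")
for y in(.054,0,-.054): print(dots(a,y-.013,y+.013))
cv2.imwrite("pics/end.png",cv2.resize(np.hstack([a[70:300,20:500],b[60:290,80:]])[:,:,::-1],None,fx=.83,fy=.83) if 0 else cv2.resize(b[110:410,160:560,::-1],(800,600)))
E
```

```text
[586.3  48.9 122. ] [-5.2  0.3 13.5] 35.27
time_s: 36.27
eef_pos: [0.3454, 0.0319, 0.2008]
eef_rot: [0.001, 0.682, 0.732, 0.001]
wrist_force: [0.6, -0.4, 1.0]
opening: -0.002
grasp_force: 0.0
[(-14.7, 46, 92), (-14.1, 63, 88), (14.2, 63, 107), (14.5, 46, 110), (46.4, 46, 41)]
[(-44.7, 9, 61), (-13.2, -8, 126), (16.3, 9, 118)]
[(-14.9, -62, 165), (-14.4, -45, 162), (-1.2, -54, 238), (13.1, -45, 136), (13.3, -62, 172), (46.4, -62, 59)]
```

View pics/end.png

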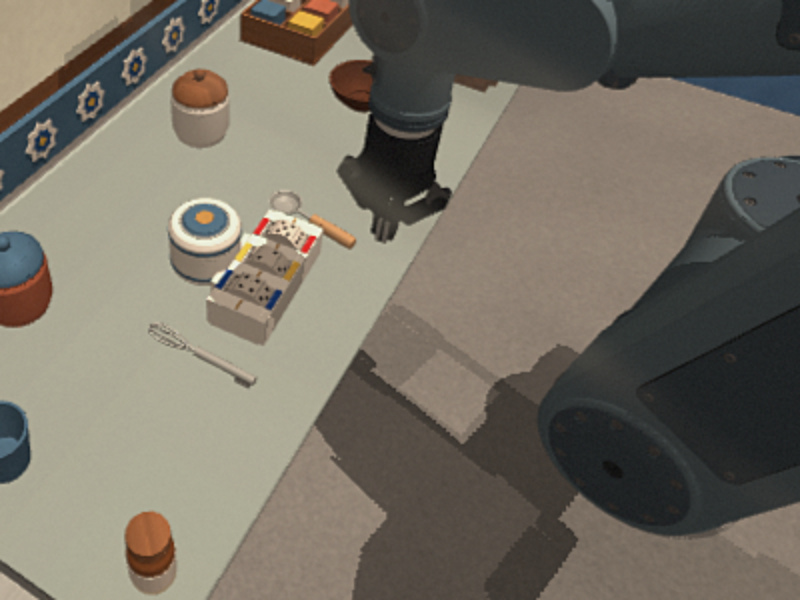

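The lid is flush at (205,217), the wheels have held their positions, and the bystanders haven't moved. The gripper is clear, so I'm handing in.

```bash
python3 -c "from bench import workorder; print(workorder.hand_in())"
```

```text
the job is handed in; nothing more can be done
None
```

The job is handed in: the wheels read 4 (blue), 2 (yellow) and 5 (red), each within about 1.5° of its index marks, and the lid was then pressed onto its hard stop; the highest push I read was about 14 N, and it took about 36 s.

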